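Weigh down a freshly glued key cup

TASK

The cork in the brass horn key cup has just been glued and must set under pressure. Put the cup, open side up as it lies, in the middle of the steel bench block, lay flat inside it the one of the two steel discs that fits, stand the wooden block centrally on that disc, and last set the brass weight centrally on the wood, gently and knob up. Work in this order from the bottom up, and leave the other disc, the mug, the glue bottle and the parts tray where they are.

Things in the scene. Friction and masses are not known exactly. Their poses are not given: they have to be found in the camera images.
- bench_block: Fixed dark steel bench block, 100 x 100 x 20 mm, with a circle scribed in the middle of its flat top. Origin: centre of its underside (the work surface), z up; the top is 20 mm above the origin.
- key_cup: Loose shallow round brass cup, open side up, 70 g: outer diameter 56 mm, height 12, wall 4, mouth 48 mm. Thin cork covers its bottom, surface 5 mm above the underside. Along its +x a flat arm 9 mm wide ends in a cross tube 34 mm long, 8 mm thick, far side 50 mm from the cup's centre; both lower than 9 mm. Origin: centre of the round cup's underside, z up. Grip the cup across y, clear of the arm.
- press_disc: Loose plain round steel disc, the smaller of two: diameter 38 mm, 16 mm thick, about 140 g, lying flat. It fits into the cup with 5 mm to spare all round and then stands 9 mm above the rim. Origin: centre of its underside, z up.
- spare_disc: Loose plain round steel disc, the larger of two: diameter 54 mm, 16 mm thick, lying flat; too large for the cup, to be left alone. Origin: centre of its underside.
- wood_block: Loose square block of brown wood, 40 x 40 x 28 mm high, about 35 g, lying flat, sides along its x and y. Origin: centre of its underside, z up.
- weight: Loose brass weight, about 0.5 kg: a cylinder of diameter 46 mm, 35 mm high, with a knob of diameter 18 mm and 22 mm high in the middle of its top (57 mm high in all). Origin: centre of its underside, z up.
- parts_tray: Fixed grey plastic tray of small screws, 100 x 100 x 25 mm high, a bystander. Origin: centre of its underside.
- mug: Loose white mug, 76 mm across, 85 mm high, a handle along its +y, a bystander. Origin: centre of its underside.
- glue_bottle: Loose white glue bottle, 44 mm across, 110 mm high, a bystander. Origin: centre of its underside.
Things that resemble listed ones, but are neither listed nor needed, are in the scene too. What is shaped like the press_disc but black or red is not meant.

How it is judged:
On the way, in this order (a step that is already met when the one before it is completed fails the run):
1. the key cup lies flat, open side up, in the middle of the bench block, released (horizontal distance between key_cup and bench_block below 0.015 m and z of key_cup in the frame of bench_block between 0.017 and 0.023 m and angle between key_cup's own z axis and vertical below 0.08 rad and contact force between the fingers and key_cup below 0.1 N and linear speed of key_cup below 0.03 m/s), for 0.2 s.
2. the small steel disc lies flat inside the cup, released (horizontal distance between press_disc and key_cup below 0.008 m and z of press_disc in the frame of key_cup between 0.002 and 0.008 m and angle between press_disc's own z axis and vertical below 0.08 rad and contact force between the fingers and press_disc below 0.1 N and linear speed of press_disc below 0.03 m/s), for 0.2 s.
3. the wooden block stands on the steel disc, released (horizontal distance between wood_block and press_disc below 0.01 m and z of wood_block in the frame of press_disc between 0.013 and 0.019 m and angle between wood_block's own z axis and vertical below 0.08 rad and contact force between the fingers and wood_block below 0.1 N and linear speed of wood_block below 0.03 m/s), for 0.2 s.
4. the brass weight stands upright on the wooden block, released (horizontal distance between weight and wood_block below 0.01 m and z of weight in the frame of wood_block between 0.025 and 0.031 m and angle between weight's own z axis and vertical below 0.08 rad and contact force between the fingers and weight below 0.1 N and linear speed of weight below 0.03 m/s), for 0.2 s.
At the end, for the whole second after the job is handed in: Cup flat on the block within 15 mm of its middle; small disc flat on the cork, within 8 mm of the cup's centre; wooden block within 10 mm of the disc's centre; weight upright within 10 mm of the wood's centre; heights to 3 mm, tilts under 0.08 rad, all released and at rest (all of step 1 and all of step 2 and all of step 3 and all of step 4); the robot touches nothing.
It fails at once if the larger steel disc is moved by more than 30 mm (distance of spare_disc from where it was at the start of the episode above 0.03 m).
It fails at once if the mug is moved by more than 30 mm (distance of mug from where it was at the start of the episode above 0.03 m).
It fails at once if the glue bottle is moved by more than 30 mm (distance of glue_bottle from where it was at the start of the episode above 0.03 m).
It fails at once if the mug or the glue bottle is knocked over (angle between any of mug, glue_bottle's own z axis and vertical above 0.5 rad).
It fails at once if the weight is dropped onto the stack (falls free from more than 10 mm above the wood) (horizontal distance between weight and wood_block below 0.03 m and z of weight in the frame of wood_block above 0.038 m and contact force between weight and anything else below 0.02 N).
It also fails if it takes over 96 s, if anything falls off the work surface, if the arm or the gripper's body presses on something with over 40 N, if the wrist force passes 120 N, or if a joint passes its speed limit or range.

ROBOT

A 6-joint arm with a two-finger parallel gripper is mounted at the origin on the work surface. World frame = base frame: x ahead of the robot, y to its left, z up, the work surface at z = 0. Lengths are in m, angles in rad, forces in N, time in s.
With the tool pointing down it reaches from about 0.4 to 0.825 m from the base axis. Payload 7 kg.
Tool frame: the origin (TCP) lies between the finger pads; the fingertips stand 22 mm ahead of it and the grasp point (between the pads) lies 3 mm ahead of it (arm.tip_reach is the distance from the TCP to the fingertips, in m); z points along the fingers, y is the line along which they close (so a half turn about z gives the same grasp; the last joint's range is limited). The gripper opens to 88 mm and grips with 3 to 60 N. Pads are 19 mm wide; open, the fingers measure 130 mm over their backs; the gripper's body (78 mm by 193 mm) begins 47 mm behind the grasp point.
Start: joints at [1.58, 0.359, 0.012, 0, -1.224, -0.288], TCP at [0.186, 0.649, 0.249] pointing down, gripper open.
Joint ranges: [-3.07, 3.07], [-1.43, 2.12], [-1.02, 1.25], [-3.03, 1.67], [-3.05, -0], [-3.03, 3.03]. Speed limits (rad/s): [2.39, 2.39, 3.01, 3.14, 3.14, 3.14].

INTERFACE

Orientations are given as [roll, pitch, yaw] about the fixed x, y, z axes, in that order (R = Rz(yaw) Ry(pitch) Rx(roll)).
In Python, from station import arm, viewer gives the robot as it stands. The module is installed in compiled form; this text tells all that it offers.
- The arm moves only by the tool apply_moves, never from a script. Its argument "commands" is a list that holds one entry, the list of rows, each a list of 5 numbers: the closure, from -1 (fully open) to 1 (shut), then the shift along the world's x, y, z as a fraction of full scale, then the turn about the world's z as a fraction of full scale. In form: [[[fingers, tx, ty, tz, yaw], ...]]. A call has 1 to 12 rows; each row shifts and turns the commanded pose from where the row before left it; what a row does not reach is not made up. Full scale, the value 1, is 20 cm for a shift and pi rad for a turn. A row lasts 1/10 s, in which the tool goes at most 50 mm and 8.59 degrees, less where a joint would pass 70% of its speed; a pose out of reach is approached as far as the arm can. A call with a number of a shift or a turn outside -1 to 1 is refused whole. A call with a gripper value outside its range is refused whole. The fingers move at their own pace and stop on an object; "force" is the grip in N (left out, the last holds). Time passes only in rows, so rows that do not move let the fingers close. It gives the time, the measured TCP pose, the force, the opening and the grip force at its end, in the units of the state.
- arm.get_state(): the state, without advancing time (a new reading comes with each control period).
- viewer.grab_frame(name): name is "scene" or "side" or "wrist"; returns a dict with "image" (480x640x3 uint8, blue, green, red), "mtx" (3x3 intrinsics, pixels), "rvec" (rotation vector, rad) and "tvec" (3), from world to camera coordinates, as OpenCV has them. Camera axes: x right, y down, z forward; pixel columns grow to the right and rows downward; lengths in m; the calibration is good to about 2 mm. A picture is of the moment at which its call begins. There is no depth.
- arm.job_done(): hands the job in; it is judged then, once.
The state is a dict: "t": time; "q": joint angles; "qd": joint speeds; "joint_efforts": joint torques, N m; "eef_pos": TCP position; "ee_rot": TCP orientation; "force": force on the tool from outside, world axes, zero at the start; "moment": the same for the moment, N m; "width": finger opening in m; "gripper_force": force on a finger pad.
Only numpy, scipy, OpenCV 4.12 (cv2) and the standard library are available. Lean on these libraries where they do the work, as an engineer would, in place of code of your own. Each camera call takes 0.05 s, during which the arm holds its last target. There are 200 camera calls.

## Working session

There is one attempt and no reset: what is moved stays moved. The work goes in short steps, Python scripts to look and compute and a tool call to move; the robot and the scene stay as the last step left them, time stands still between calls to the robot, and variables do not carry over. Pictures are saved under pics/ and viewed, at most 18 in all, crops included, and the job is handed in when it is done.

Besides the shell and the picture viewer there is one more tool, called after "Request:" as name(argument=value, ...), one argument or row to a line, values as JSON. apply_moves: Moves the arm, as the interface text tells. Shift numbers are shares of 20 cm and turn numbers shares of pi rad, none past 1 either way. Its arguments: {"type":"object","properties":{"commands":{"type":"array","items":{"type":"array","items":{"type":"array","items":{"type":"number"}}}},"force":{"type":"number"}},"required":["commands"]}

```bash
mkdir -p pics
cat > h.py <<'E'
import numpy as np, cv2, pickle
from station import arm, viewer
def grab(n,tag):
    f=viewer.grab_frame(n); cv2.imwrite(f'pics/{tag}.png',f['image']); pickle.dump(f,open(f'pics/{tag}.pkl','wb')); return f
def load(tag): return pickle.load(open(f'pics/{tag}.pkl','rb'))
def ray(f,uv):
    R=cv2.Rodrigues(np.array(f['rvec'],float))[0]; t=np.array(f['tvec'],float).ravel()
    d=R.T@np.linalg.inv(f['mtx'])@np.array([uv[0],uv[1],1.]); return -R.T@t, d/np.linalg.norm(d)
def onz(f,uv,z):
    c,d=ray(f,uv); return c+d*(z-c[2])/d[2]
def tri(f1,p1,f2,p2):
    c1,d1=ray(f1,p1);c2,d2=ray(f2,p2)
    s=np.linalg.lstsq(np.c_[d1,-d2],c2-c1,rcond=None)[0]
    a=c1+d1*s[0];b=c2+d2*s[1]; return (a+b)/2,np.linalg.norm(a-b)
def proj(f,P): return cv2.projectPoints(np.array(P,float).reshape(-1,3),np.array(f['rvec'],float),np.array(f['tvec'],float),f['mtx'],None)[0].reshape(-1,2)
E
python3 - <<'E'
from h import *
np.set_printoptions(precision=3,suppress=True)
for n in('scene','side','wrist'):
    f=grab(n,n+'0'); print(n,ray(f,(320,240)),f['mtx'][0,0])
s=arm.get_state();print(s['eef_pos'],s['ee_rot'],s['width'],s['t'],s['force'],arm.tip_reach)
E
```

```text
scene (array([1.26 , 0.285, 0.891]), array([-0.641, -0.252, -0.725])) 505.24561592152867
side (array([0.459, 0.722, 0.923]), array([ 0.067, -0.632, -0.772])) 622.8912221705618
wrist (array([0.263, 0.626, 0.384]), array([-0.297,  0.072, -0.952])) 368.06737599351567
[0.186 0.649 0.248] [ 3.14  -0.    -0.279] 0.08767539136210792 0.15 [-0.216  0.318 -0.139] 0.022
```

View pics/scene0.png

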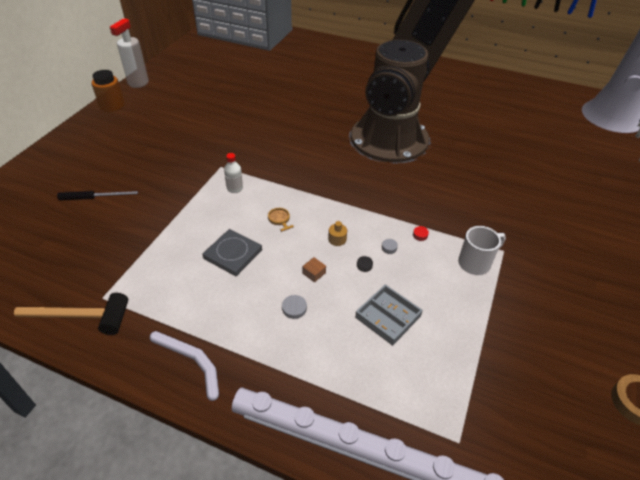

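View pics/side0.png

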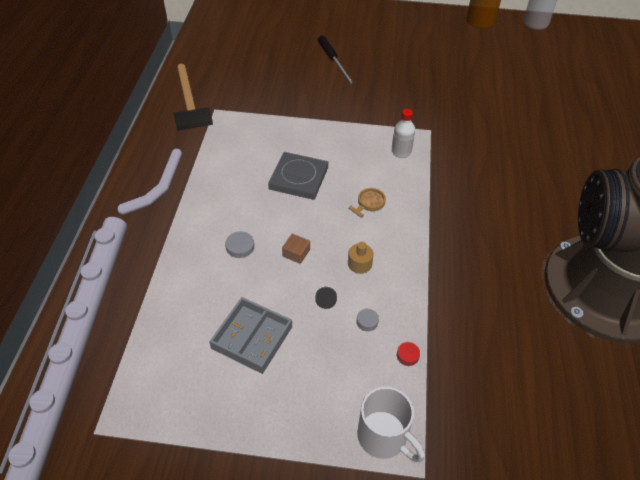

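Both pictures show the same layout.

| Thing | Scene pixel | Side pixel |
|---|---|---|
| Cup | (279,215) | (371,199) |
| Grey small disc | (390,246) | (368,319) |
| Larger grey disc (spare) | (294,306) | (240,244) |
| Black lookalike disc | (364,264) | (326,297) |
| Red lookalike disc | (421,233) | (408,353) |
| Wood block | (314,269) | (296,248) |
| Brass weight | (338,236) | (361,258) |
| Bench block | (233,250) | (299,174) |

My choice for the press disc is the small grey one.

Run:
```python
from h import *
np.set_printoptions(precision=4,suppress=True)
a,b=load('scene0'),load('side0')
for n,p,q in [('cup rim',(279,214),(372,198)),('disc',(390,244.5),(368,316.5)),('spare',(294,304),(239.5,241.5)),('black',(364.5,262),(326,295)),('wood top',(314.5,265),(297,244)),('knob',(338,225),(362,246)),('bench',(233,248.5),(299,172)),('mug',(481,238),(388,413)),('glue',(231,156),(407,114)),('tray',(389,311),(252,331)),('crosstube',(287,227.5),(357,211))]:
    print(n,*tri(a,p,b,q))
# crops
def crop(im,c,h,s): 
    x,y=c; return cv2.resize(im[y-h:y+h,x-h:x+h],(s,s),interpolation=cv2.INTER_CUBIC)
I,J=a['image'],b['image']
top=np.hstack([crop(J,c,24,266) for c in((371,202),(368,319),(326,297))])
bot=np.hstack([crop(J,c,24,266) for c in((361,255),(296,248),(240,244))])
cv2.imwrite('pics/crops.png',np.vstack([top,bot]))
```

```text
cup rim [ 0.4471 -0.1463  0.0153] 0.004519735572431875
disc [0.4346 0.1387 0.019 ] 1.0816246555220169e-05
spare [0.6853 0.0057 0.0191] 0.0027712704763456137
black [0.5106 0.1023 0.0173] 0.002090784405761771
wood top [0.5765 0.0058 0.0304] 0.0025120828314139933
knob [0.4575 0.0137 0.0536] 0.00047058404655004346
bench [ 0.602  -0.1892  0.0233] 0.0025512479625570284
mug [0.394  0.3322 0.0812] 0.007545853186305748
glue [ 0.3943 -0.3031  0.1093] 0.004988434963155402
tray [0.6236 0.1957 0.024 ] 0.0017620277163245793
crosstube [ 0.4744 -0.1119  0.008 ] 0.001986194490624749
```

View pics/crops.png

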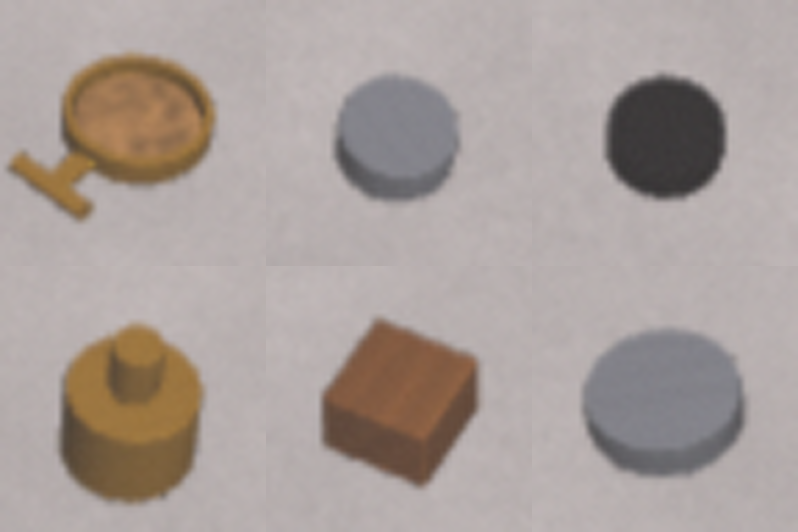

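The crops confirm the choices: the cup's arm points to about +0.9 rad, the small grey disc is plain steel, and the black one is a lookalike. The triangulated heights agree with the text to about 3 mm. Next I move over the work area, turning towards the cup's yaw.

Request:
apply_moves(
  commands=[
    [[-1,0.1,-0.2,0,0.03],[-1,0.1,-0.2,0,0.03],[-1,0.1,-0.2,0,0.03],[-1,0.1,-0.2,0,0.03],[-1,0.1,-0.2,0,0.03],[-1,0.1,-0.2,0,0.03],[-1,0.1,-0.2,0,0.03],[-1,0.1,-0.2,0,0.03],[-1,0.1,-0.2,0,0.03],[-1,0.1,-0.2,0,0.03],[-1,0.1,-0.2,0,0.03],[-1,0.1,-0.2,0,0.03]],
  ],
  force=20,
)

```text
t: 1.35
eef_pos: [0.4261, 0.1672, 0.2488]
ee_rot: [-3.142, -0.001, 0.856]
force: [0.3, 0.1, -0.0]
width: 0.0879
gripper_force: 0.0
```

Run:
```python
from h import *
grab('wrist','w1')
```

Request:
apply_moves(
  commands=[
    [[-1,0,-0.2,0,0],[-1,0,-0.2,0,0],[-1,0,-0.2,0,0],[-1,0,-0.2,0,0],[-1,0,-0.2,0,0],[-1,0,-0.2,0,0],[-1,0,-0.2,0,0],[-1,0,0,0,0],[-1,0,0,0,0]],
  ],
)

```text
t: 2.3
eef_pos: [0.4254, -0.1119, 0.2483]
ee_rot: [-3.141, 0.0, 0.849]
force: [-0.1, -0.3, -0.1]
width: 0.0872
gripper_force: 0.0
```

Run:
```python
from h import *
grab('wrist','w2'); cv2.imwrite('pics/v1.png',cv2.resize(np.vstack([load('w1')['image'],load('w2')['image']]),(400,600),interpolation=cv2.INTER_AREA))
s=arm.get_state();print(s['eef_pos'],s['ee_rot'],s['q'])
```

```text
[ 0.42558508 -0.11115466  0.24841321] [-3.14130323e+00  3.21619276e-05  8.50841516e-01] [ 1.95538250e-01 -4.06299080e-02 -4.75732683e-01 -2.31416478e-04
 -1.13589544e+00  2.22619711e+00]
```

View pics/v1.png

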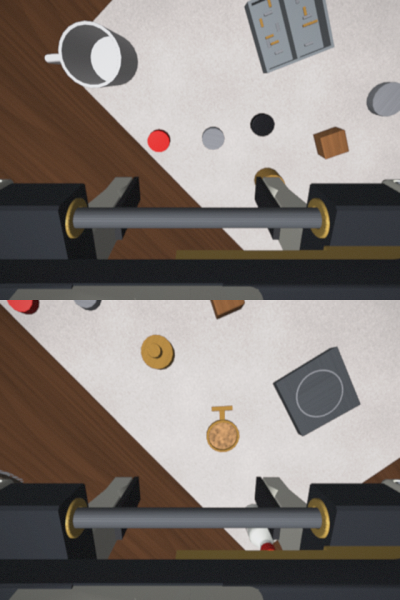

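```bash
cat >> h.py <<'E'
from scipy.optimize import least_squares
def mask_at(f,uv,tol=22,r=70):
    "flood region around seed, returns hull centroid and area"
    im=cv2.medianBlur(f['image'],3); m=np.zeros((482,642),np.uint8)
    c=cv2.cvtColor(im,cv2.COLOR_BGR2LAB).astype(np.int16); s=c[int(uv[1]),int(uv[0])]
    d=np.abs(c-s)*np.array([.35,1,1]); ok=(d.max(2)<tol).astype(np.uint8)
    n,l=cv2.connectedComponents(ok); k=(l==l[int(uv[1]),int(uv[0])]).astype(np.uint8)
    cs=cv2.findContours(k,cv2.RETR_EXTERNAL,cv2.CHAIN_APPROX_NONE)[0]; h=cv2.convexHull(max(cs,key=cv2.contourArea))
    return h
def cen(h):
    M=cv2.moments(np.asarray(h,np.float32)); return np.array([M['m10'],M['m01']])/M['m00'],M['m00']
def circ(r,z,n=40,a0=0):
    a=np.linspace(0,2*np.pi,n,endpoint=False)+a0; return np.c_[r*np.cos(a),r*np.sin(a),0*a+z]
def fit(pts,views,x0,freez=True):
    "views: list of (frame, measured hull)"
    def res(p):
        P=pts+np.r_[p[:2],p[2] if freez else x0[2]]
        return np.concatenate([cen(cv2.convexHull(proj(f,P).astype(np.float32)))[0]-cen(h)[0] for f,h in views])
    s=least_squares(res,x0,x_scale=.01,diff_step=1e-3)
    P=pts+s.x
    ar=[cen(h)[1]/cen(cv2.convexHull(proj(f,P).astype(np.float32)))[1] for f,h in views]
    return s.x,s.fun,ar
E
python3 - <<'E'
from h import *
np.set_printoptions(precision=4,suppress=True)
a,b,w1,w2=[load(n) for n in('scene0','side0','w1','w2')]
disc=np.r_[circ(.019,0),circ(.019,.016)]
sq=circ(.02*2**.5,0,4,np.pi/4)
def sqr(s,z0,z1,yaw): return np.r_[circ(s/2**.5,z0,4,np.pi/4+yaw),circ(s/2**.5,z1,4,np.pi/4+yaw)]
wt=np.r_[circ(.023,0),circ(.023,.035),circ(.009,.057)]
for n,pts,v,x0,tol in [('disc',disc,[(a,(390,244)),(b,(368,318)),(w1,(341,221))],(.435,.139,0.002),9),
 ('wood',sqr(.04,0,.028,.9),[(a,(314,266)),(b,(297,246)),(w1,(530,222))],(.577,.006,0.002),22),
 ('weight',wt,[(a,(338,238)),(b,(361,262)),(w2,(250,85))],(.457,.013,0.002),22),
 ('bench',sqr(.1,0,.02,.9),[(a,(220,250)),(b,(290,185)),(w2,(465,155))],(.602,-.19,0.002),22)]:
    V=[(f,mask_at(f,p,tol)) for f,p in v]
    x,r,ar=fit(pts,V,x0); x2=fit(pts,V,(x[0],x[1],0.),False)[0]
    print(n,x,'z0fix',x2[:2],'res',r,'area',np.round(ar,2))
    if n in('wood','bench'):
        f,h=V[2]; top=np.array([onz(f,p,.028 if n=='wood' else .02)[:2] for p in h.reshape(-1,2)],np.float32); print(cv2.minAreaRect(top*1000))
# cup: rim ellipse by brass+cork mask
def cupmask(f,uv,r):
    hsv=cv2.cvtColor(f['image'],cv2.COLOR_BGR2HSV); m=((hsv[...,1]>75)&(hsv[...,0]<30)).astype(np.uint8)
    z=np.zeros_like(m); cv2.circle(z,uv,r,1,-1); return m*z
P=[]
for f,uv,r,k in((a,(281,219),18,5),(b,(368,202),24,7),(w2,(357,204),62,19)):
    m=cupmask(f,uv,r); o=cv2.morphologyEx(m,cv2.MORPH_OPEN,cv2.getStructuringElement(cv2.MORPH_ELLIPSE,(k,k)))
    n,l,st,_=cv2.connectedComponentsWithStats(o); i=1+np.argmax(st[1:,4]); c=max(cv2.findContours((l==i).astype(np.uint8),cv2.RETR_EXTERNAL,cv2.CHAIN_APPROX_NONE)[0],key=cv2.contourArea)
    P.append((f,cv2.convexHull(c))); rest=cv2.morphologyEx(m&~(l==i).astype(np.uint8),cv2.MORPH_OPEN,np.ones((3,3)))
    ys,xs=np.nonzero(rest); print('cup px',cen(P[-1][1]),'arm px',xs.mean() if len(xs) else 0,ys.mean() if len(ys) else 0)
    if f is w2: ap=(xs.mean(),ys.mean())
cup=np.r_[circ(.028,0),circ(.028,.012)]
x,r,ar=fit(cup,P,(.447,-.146,.002)); x2=fit(cup,P,(x[0],x[1],0.),False)[0]; print('cup',x,x2,r,ar)
d=onz(w2,ap,.006)[:2]-x2[:2]; print('arm',d,np.hypot(*d),np.arctan2(d[1],d[0]))
E
```

```text
disc [0.4342 0.1368 0.0011] z0fix [0.4341 0.1364] res [-0.3498  0.6962  0.78   -1.1297 -0.3354 -0.6304] area [0.9  0.92 0.94]
wood [0.5775 0.0042 0.0033] z0fix [0.578  0.0023] res [ 0.0335  0.6539  1.07   -1.2399 -0.102  -0.6312] area [0.85 0.96 0.87]
((574.7700805664062, 8.757244110107422), (48.29042434692383, 48.03909683227539), 70.17182922363281)
weight [ 0.4571  0.0121 -0.0042] z0fix [0.4574 0.0119] res [ 0.012  -1.6356  0.4088  1.1813  0.6889 -0.2604] area [0.52 0.89 0.87]
bench [ 0.603  -0.1946  0.0006] z0fix [ 0.6031 -0.1948] res [-0.2026  0.7477  0.85   -0.8678 -0.1366 -0.314 ] area [0.96 0.95 0.98]
((600.3191528320312, -193.1043243408203), (102.34150695800781, 103.43407440185547), 80.54299926757812)
cup px (array([279.3194, 217.3149]), 334.5) arm px 291.0 226.0
cup px (array([371.1667, 198.9644]), 477.0) arm px 357.0153846153846 210.84615384615384
cup px (array([356.1488, 216.8964]), 2066.5) arm px 354.98546511627904 176.72674418604652
cup [ 0.4474 -0.1513 -0.0006] [ 0.4475 -0.1511  0.    ] [-1.619  -0.1141  0.9939 -0.3545 -0.3537 -0.7818] [0.9719125059448551, 0.8679605787925818, 0.9021284180290701]
arm [0.026  0.0325] 0.041624182504976556 0.8958079534661798
```

The three-view fits agree to about a pixel, and every base height is within 4 mm of zero. The cup is at (0.4475, -0.151) with yaw 0.89. Moving in to grip it.

Request:
apply_moves(
  commands=[
    [[-1,0.11,-0.195,0,0.012],[-1,0,0,-0.2,0],[-1,0,0,-0.2,0],[-1,0,0,-0.2,0],[-1,0,0,-0.2,0],[-1,0,0,-0.15,0],[-1,0,0,-0.1,0],[-1,0,0,-0.04,0],[-1,0,0,-0.025,0],[-1,0,0,0,0],[-1,0,0,0,0]],
  ],
)

```text
t: 3.45
eef_pos: [0.4486, -0.1498, 0.0265]
ee_rot: [3.14, -0.001, 0.891]
force: [-0.3, 0.9, -0.2]
width: 0.0876
gripper_force: 0.0
```

Run:
```python
from h import *
f=grab('wrist','w3');g=grab('side','s3')
s=arm.get_state();print(s['eef_pos'],s['ee_rot'])
J=g['image'][130:280,270:470]
cv2.imwrite('pics/v3.png',np.hstack([cv2.resize(f['image'],(400,300)),cv2.resize(J,(400,300))]))
```

```text
[ 0.44852346 -0.14996406  0.02654801] [ 3.14008122e+00 -1.38163568e-03  8.90040896e-01]
```

View pics/v3.png

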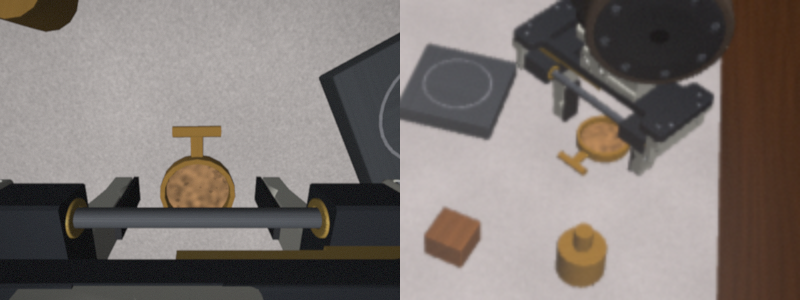

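Run:
```python
from h import *
f=load('w3'); d=np.array([np.cos(.89),np.sin(.89)])
p=onz(f,(197.5*1.6,157*1.6),.012)[:2]; print('centre from far rim',p-.028*d)
q=onz(f,(197*1.6,126*1.6),.008)[:2]; print('from tube far side',q-.05*d)
s=np.array([.4485,-.15]); print('off along tool x',(p-.028*d-s)@d,(q-.05*d-s)@d)
```

```text
centre from far rim [ 0.44802219 -0.1509475 ]
from tube far side [ 0.44712788 -0.15150324]
off along tool x -0.0010370194930900763 -0.002031753267546272
```

Request:
apply_moves(
  commands=[
    [[0.6,0,0,0,0],[0.6,0,0,0,0],[0.6,0,0,0,0],[0.6,0,0,0,0],[0.6,0,0,0,0],[0.6,0,0,0,0],[0.6,0,0,0,0]],
  ],
  force=20,
)

```text
t: 4.25
eef_pos: [0.4478, -0.1501, 0.0256]
ee_rot: [3.142, 0.0, 0.89]
force: [-0.4, 0.4, 0.9]
width: 0.0557
gripper_force: 20.0
```

Request:
apply_moves(
  commands=[
    [[0.6,0,0,0.15,0],[0.6,0,0,0.15,0],[0.6,0,0,0.1,0],[0.6,0.19,-0.05,0,0],[0.6,0.19,-0.05,0,0],[0.6,0.19,-0.05,0,0],[0.6,0.2,-0.06,0,0],[0.6,0,0,0,0],[0.6,0,0,-0.15,0],[0.6,0,0,-0.1,0],[0.6,0,0,-0.03,0],[0.6,0,0,0,0]],
  ],
)

```text
t: 5.45
eef_pos: [0.6009, -0.192, 0.0485]
ee_rot: [-3.14, 0.002, 0.89]
force: [-0.5, -0.3, -1.2]
width: 0.0554
gripper_force: 20.0
```

Request:
apply_moves(
  commands=[
    [[0.6,0,0,-0.012,0],[0.6,0,0,0,0],[0.6,0,0,0,0]],
  ],
)

```text
t: 5.75
eef_pos: [0.6023, -0.1921, 0.0482]
ee_rot: [3.14, -0.001, 0.89]
force: [0.3, -0.2, -0.4]
width: 0.0556
gripper_force: 20.0
```

Run:
```python
from h import *
f=grab('wrist','w4');g=grab('side','s4')
s=arm.get_state();print(s['eef_pos'],s['ee_rot'],s['force'])
J=g['image'][110:260,210:410]
cv2.imwrite('pics/v4.png',np.hstack([cv2.resize(f['image'],(400,300)),cv2.resize(J,(400,300))]))
```

```text
[ 0.60213875 -0.19206689  0.04796473] [ 3.14060043e+00 -7.40136283e-04  8.89966601e-01] [ 0.81600498  0.69778649 -1.53318112]
```

View pics/v4.png

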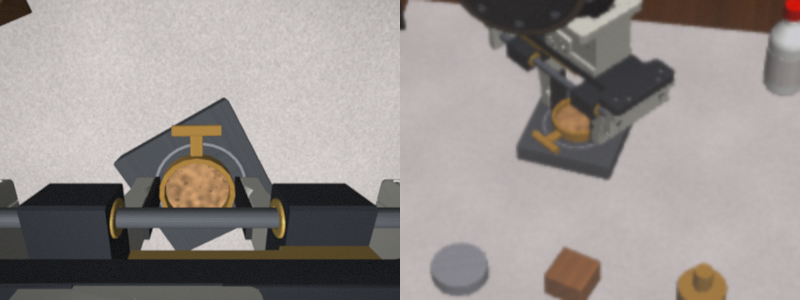

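The cup looks centred over the scribed circle. The circle's centre is near (200,189) in the left half and the cup's near (198,189). It is still about 2 mm up, so I lower it until it touches.

Request:
apply_moves(
  commands=[
    [[0.6,0,0,-0.005,0],[0.6,0,0,-0.003,0],[0.6,0,0,0,0],[0.6,0,0,0,0]],
  ],
)

```text
t: 6.25
eef_pos: [0.6018, -0.1921, 0.0457]
ee_rot: [3.141, -0.0, 0.89]
force: [-0.8, -0.2, 0.5]
width: 0.0555
gripper_force: 20.0
```

Request:
apply_moves(
  commands=[
    [[0.3,0,0,0,0],[-0.6,0,0,0,0],[-1,0,0,0,0],[-1,0,0,0,0],[-1,0,0,0,0],[-1,0,0,0.1,0],[-1,0,0,0.2,0],[-1,0,0,0.2,0],[-1,0,0,0.2,0],[-1,0,0,0.2,0],[-1,0,0,0.1,0],[-1,0,0,0,0]],
  ],
)

```text
t: 7.45
eef_pos: [0.6034, -0.1924, 0.2498]
ee_rot: [3.136, -0.004, 0.89]
force: [0.5, -0.5, 0.6]
width: 0.0873
gripper_force: 0.0
```

Run:
```python
from h import *
f=grab('wrist','w5')
s=arm.get_state();print(s['eef_pos'],s['ee_rot'],s['force'])
cv2.imwrite('pics/v5.png',f['image'])
```

```text
[ 0.60240803 -0.19211852  0.24740564] [ 3.13881209e+00 -2.19830064e-03  8.89881016e-01] [-0.62795826  0.85751164 -0.24356202]
```

View pics/v5.png

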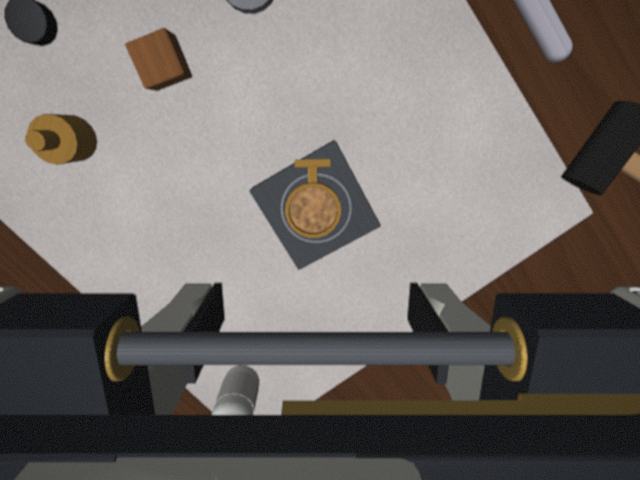

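The wrist view shows the cup at about (313,210) on the block, inside the scribed circle (316,208), flat and released. Next I go above the small grey disc with the fingers turned clear of the black and red lookalikes.

Request:
apply_moves(
  commands=[
    [[-1,-0.084,0.164,0,-0.044],[-1,-0.084,0.164,0,-0.044],[-1,-0.084,0.164,0,-0.044],[-1,-0.084,0.164,0,-0.044],[-1,-0.084,0.164,0,-0.044],[-1,-0.084,0.164,0,-0.044],[-1,-0.084,0.164,0,-0.044],[-1,-0.084,0.164,0,-0.044],[-1,-0.084,0.164,0,-0.044],[-1,-0.084,0.164,0,-0.044],[-1,0,0,0,0],[-1,0,0,0,0]],
  ],
)

```text
t: 8.7
eef_pos: [0.4339, 0.1347, 0.2447]
ee_rot: [3.14, 0.001, -0.482]
force: [0.7, -1.0, 0.3]
width: 0.0872
gripper_force: 0.0
```

Run:
```python
from h import *
np.set_printoptions(precision=4,suppress=True)
f=grab('wrist','w6'); s=arm.get_state(); print(s['eef_pos'],s['ee_rot'])
p=proj(f,[.4342,.1364,.016])[0]; print('pred px',p)
disc=np.r_[circ(.019,0),circ(.019,.016)]; h=mask_at(f,p,9)
print('disc',fit(disc,[(f,h)],(.434,.136,0.),False))
# cup & circle & wood from w5
g=load('w5'); hsv=cv2.cvtColor(g['image'],cv2.COLOR_BGR2HSV)
m=((hsv[...,1]>90)&(hsv[...,0]<30)).astype(np.uint8); z=np.zeros_like(m); cv2.circle(z,(313,210),40,1,-1); m*=z
o=cv2.morphologyEx(m,cv2.MORPH_CLOSE,np.ones((5,5))); o=cv2.morphologyEx(o,cv2.MORPH_OPEN,cv2.getStructuringElement(cv2.MORPH_ELLIPSE,(19,19)))
c=cv2.findContours(o,cv2.RETR_EXTERNAL,cv2.CHAIN_APPROX_NONE)[0]; c=max(c,key=cv2.contourArea); print(cv2.fitEllipse(c))
cup=np.r_[circ(.028,0),circ(.028,.012)]
print('cup',fit(cup,[(g,cv2.convexHull(c))],(.602,-.193,.02),False))
hb=mask_at(g,(345,180),14); A=circ(.0707,0,4,.4)
top=np.array([onz(g,q,.02)[:2] for q in hb.reshape(-1,2)],np.float32)*1000; print('bench',cv2.minAreaRect(top))
hw=mask_at(g,(152,58),25); top=np.array([onz(g,q,.028)[:2] for q in hw.reshape(-1,2)],np.float32)*1000; print('wood',cv2.minAreaRect(top))
J=g['image'][20:100,110:210]; cv2.imwrite('pics/v6.png',np.hstack([cv2.resize(f['image'],(400,300)),cv2.resize(J,(375,300))]))
```

```text
[0.4343 0.1342 0.2448] [ 3.1403  0.0006 -0.4828]
pred px [312.8231 206.4114]
disc (array([0.4341, 0.1351, 0.    ]), array([-0.,  0.]), [0.9438884885934469])
((312.62255859375, 209.59982299804688), (55.1003303527832, 55.43645095825195), 134.45535278320312)
cup (array([ 0.6006, -0.1936,  0.02  ]), array([-0., -0.]), [0.9502019466075479])
bench ((603.2935791015625, -194.8022003173828), (99.22053527832031, 98.29352569580078), 80.49906921386719)
wood ((580.6519165039062, -2.40118408203125), (46.44291687011719, 47.317989349365234), 70.10597229003906)
```

View pics/v6.png

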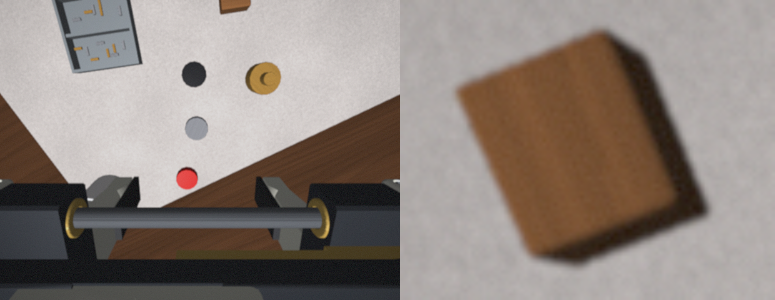

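The fit puts the disc at (0.434, 0.1355), right under the tool, at (196,127) in the left half. Its lookalikes are clear of the finger line. Wood top corners are visible on the right half. Descending so that the fingertips stay about 9 mm above the disc's underside.

Request:
apply_moves(
  commands=[
    [[-1,0,0.005,-0.2,0],[-1,0,0,-0.2,0],[-1,0,0,-0.2,0],[-1,0,0,-0.2,0],[-1,0,0,-0.15,0],[-1,0,0,-0.08,0],[-1,0,0,-0.03,0],[-1,0,0,0,0],[-1,0,0,0,0]],
  ],
)

```text
t: 9.65
eef_pos: [0.4353, 0.1352, 0.0341]
ee_rot: [-3.141, -0.0, -0.486]
force: [-0.2, -0.0, -0.5]
width: 0.0877
gripper_force: 0.0
```

Run:
```python
from h import *
np.set_printoptions(precision=4,suppress=True)
for i in range(5):
    f=grab('wrist','w7'); s=arm.get_state(); print(s['eef_pos'])
g=f['image'];h=mask_at(f,(315,285),9);print(cen(h),h.reshape(-1,2).min(0),h.reshape(-1,2).max(0))
y0=h.reshape(-1,2)[:,1].min(); x0=h.reshape(-1,2)[:,0].mean()
d=np.array([np.cos(-.483),np.sin(-.483)]); print('centre by far edge',onz(f,(x0,y0-.5),.016)[:2]-.019*d)
```

```text
[0.4354 0.1355 0.0344]
[0.4353 0.1357 0.0345]
[0.4353 0.1358 0.0346]
[0.4352 0.1358 0.0345]
[0.4351 0.1357 0.0344]
(array([316.1597, 303.5024]), 8782.0) [220 257] [411 331]
centre by far edge [0.4407 0.1362]
```

Run:
```python
from h import *
f=load('w7');d=np.array([np.cos(-.485),np.sin(-.485)])
for z in(.016,):
  for c in((.4352,.1357),(.4341,.1355)): print(proj(f,np.r_[np.array(c)+.019*d,z]),proj(f,np.r_[np.array(c),z]))
print(cv2.cvtColor(f['image'],cv2.COLOR_BGR2GRAY)[240:330:2,317])
cv2.imwrite('pics/v7.png',f['image'][200:380,200:440])
```

```text
[[313.42582191 266.17224672]] [[313.52609791 304.17046788]]
[[314.95990302 267.98948606]] [[315.00954584 305.87041048]]
[188 183 181 190 190 191 187 184 182 121  54  57  60  61  68 115 135 132
 134 135 132 133 137 137 136 137 135 135 135 136 137 134 136 133 133 134
 132 132 133 135 133 135 135 137 136]
```

View pics/v7.png

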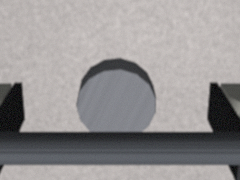

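The disc sits centred between the fingers. Its top edge is at row 269 against a predicted 266 to 268, so it is about 1 mm off. I lower the last 3 mm and grip.

Request:
apply_moves(
  commands=[
    [[-1,-0.006,0,-0.016,0],[-1,0,0,0,0],[0.9,0,0,0,0],[0.9,0,0,0,0],[0.9,0,0,0,0],[0.9,0,0,0,0],[0.9,0,0,0,0],[0.9,0,0,0,0],[0.9,0,0,0,0],[0.9,0,0,0,0]],
  ],
  force=25,
)

```text
t: 10.9
eef_pos: [0.4335, 0.1354, 0.0304]
ee_rot: [-3.141, -0.0, -0.486]
force: [-0.5, 1.5, -0.3]
width: 0.0367
gripper_force: 25.0
```

Request:
apply_moves(
  commands=[
    [[0.9,0,0,0.15,0],[0.9,0,0,0.2,0],[0.9,0,0,0.15,0],[0.9,0.093,-0.183,0,0],[0.9,0.093,-0.183,0,0],[0.9,0.093,-0.183,0,0],[0.9,0.093,-0.183,0,0],[0.9,0.093,-0.183,0,0],[0.9,0.093,-0.183,0,0],[0.9,0.093,-0.183,0,0],[0.9,0.093,-0.183,0,0],[0.9,0.093,-0.183,0,0]],
  ],
)

```text
t: 12.1
eef_pos: [0.601, -0.1957, 0.1298]
ee_rot: [3.141, 0.001, -0.486]
force: [1.9, 0.9, -0.1]
width: 0.0368
gripper_force: 25.0
```

Request:
apply_moves(
  commands=[
    [[0.9,0,0,0,0],[0.9,0,0,-0.1,0],[0.9,0,0,-0.07,0],[0.9,0,0,0,0],[0.9,0,0,0,0]],
  ],
)

```text
t: 12.6
eef_pos: [0.6006, -0.1936, 0.0961]
ee_rot: [3.141, 0.001, -0.485]
force: [-0.2, -0.1, -0.6]
width: 0.0366
gripper_force: 25.0
```

Run:
```python
from h import *
f=grab('wrist','w8');g=grab('side','s8');e=grab('scene','c8')
s=arm.get_state();print(s['eef_pos'],s['ee_rot'],s['width'])
A=f['image'][150:350,190:460]; J=g['image'][130:220,250:370]; K=e['image'][205:295,170:290]
cv2.imwrite('pics/v8.png',np.vstack([np.hstack([cv2.resize(J,(400,300),interpolation=2),cv2.resize(K,(400,300),interpolation=2)]),np.hstack([cv2.resize(A,(405,300)),np.zeros((300,395,3),np.uint8)])]))
```

```text
[ 0.60140107 -0.19372561  0.09728707] [-3.14114640e+00 -1.28400095e-03 -4.85021168e-01] 0.037049769214086106
```

View pics/v8.png

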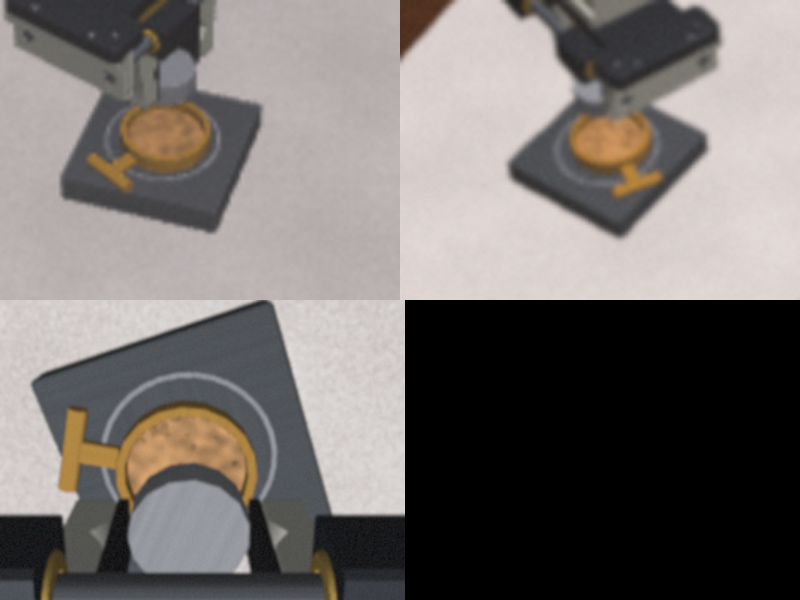

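Run:
```python
from h import *
f=load('w8');d=np.array([np.cos(-.485),np.sin(-.485)]);y=np.array([-d[1],d[0]])
px=lambda u,v:(190+u/1.5,150+(v-300)/1.5)
c=onz(f,px(187,404),.032)[:2]-.028*d
k=onz(f,px(188,480),.0972-.0304+.016)[:2]-.019*d
print('cup',c,'disc',k,'cup-disc along/across',(c-k)@d,(c-k)@y)
l=onz(f,px(117,466),.032)[:2];r=onz(f,px(257,466),.032)[:2];print(np.linalg.norm(l-r),'mid',(l+r)/2)
l=onz(f,px(127,533),.0828)[:2];r=onz(f,px(250,533),.0828)[:2];print(np.linalg.norm(l-r),'mid',(l+r)/2)
```

```text
cup [ 0.60109606 -0.19450294] disc [ 0.60040279 -0.19458632] cup-disc along/across 0.0005744464489635718 0.00039698194431883176
0.054197558291518955 mid [ 0.60395654 -0.19598694]
0.03694712268167365 mid [ 0.60195932 -0.19557064]
```

The disc hangs level, and the image puts cup and disc within 1 to 2 mm of each other. I lower it into the cup.

Request:
apply_moves(
  commands=[
    [[0.9,0.005,0,-0.07,0],[0.9,0,0,-0.05,0],[0.9,0,0,-0.04,0],[0.9,0,0,-0.03,0],[0.9,0,0,-0.005,0],[0.9,0,0,0,0],[0.9,0,0,0,0],[0.9,0,0,0,0]],
  ],
)

```text
t: 13.55
eef_pos: [0.6021, -0.1941, 0.0578]
ee_rot: [-3.141, -0.001, -0.486]
force: [0.1, -0.1, -1.4]
width: 0.0373
gripper_force: 25.0
```

Request:
apply_moves(
  commands=[
    [[0.9,0,0,-0.005,0],[0.9,0,0,-0.004,0],[0.9,0,0,0,0],[0.9,0,0,0,0]],
  ],
)

```text
t: 13.95
eef_pos: [0.6018, -0.194, 0.0556]
ee_rot: [3.142, 0.0, -0.486]
force: [0.4, -0.1, -1.6]
width: 0.0369
gripper_force: 25.0
```

Request:
apply_moves(
  commands=[
    [[0.1,0,0,0,0],[-0.3,0,0,0,0],[-0.6,0,0,0,0],[-1,0,0,0,0],[-1,0,0,0.03,0],[-1,0,0,0.15,0],[-1,0,0,0.2,0],[-1,0,0,0.2,0],[-1,0,0,0.2,0],[-1,0,0,0.18,0],[-1,0,0,0,0],[-1,0,0,0,0]],
  ],
)

```text
t: 15.15
eef_pos: [0.6021, -0.1939, 0.2491]
ee_rot: [-3.14, -0.002, -0.486]
force: [-0.2, -0.1, -0.3]
width: 0.0878
gripper_force: 0.0
```

Run:
```python
from h import *
np.set_printoptions(precision=4,suppress=True)
f=grab('wrist','w9'); s=arm.get_state();print(s['eef_pos'],s['ee_rot'],s['width'])
A=f['image'][0:300,110:510]
cv2.imwrite('pics/v9.png',cv2.resize(A,(800,600),interpolation=2))
```

```text
[ 0.6014 -0.1939  0.2476] [-3.1411  0.     -0.4859] 0.08747135080179404
```

View pics/v9.png

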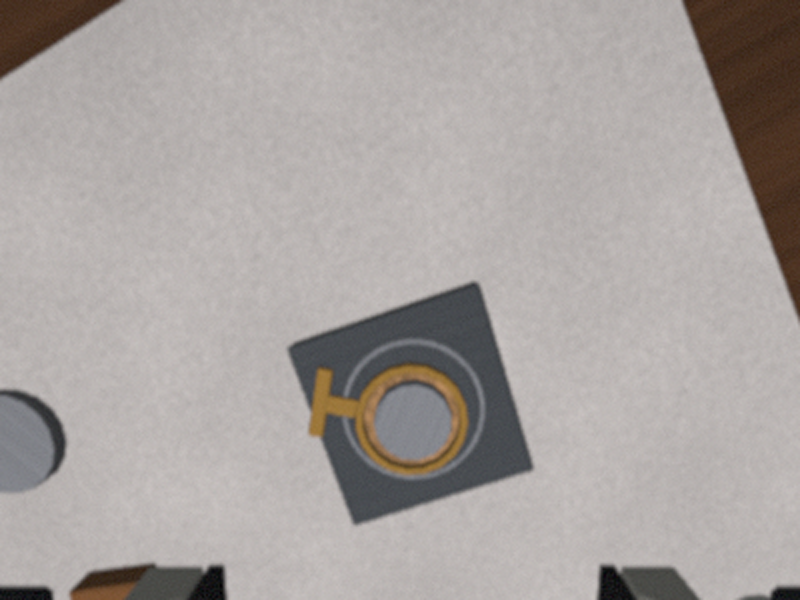

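The wrist view shows the disc lying flat inside the cup at about (414,422) of the crop, with cork visible all round. Now I measure the disc and the wood block exactly.

Run:
```python
from h import *
np.set_printoptions(precision=4,suppress=True)
f=load('w9');h=mask_at(f,(317,211),9);print(cen(h)); c,_=cen(h); print('disc top centre',onz(f,c,.041),'tcp .6014 -.1939')
g=load('w5');P=np.array([onz(g,(110+u/3.75,20+v/3.75),.028) for u,v in((458,92),(605,30),(678,200),(533,253))])
print(P.mean(0),[(np.linalg.norm(P[i]-P[i-1]),np.arctan2(*(P[i]-P[i-1])[[1,0]])) for i in range(4)])
```

```text
(array([315.8258, 210.7759]), 1062.0)
disc top centre [ 0.6021 -0.1949  0.041 ] tcp .6014 -.1939
[ 0.6521 -0.0589  0.028 ] [(np.float64(0.0383076465672853), np.float64(1.3127959744761786)), (np.float64(0.037072012200548135), np.float64(-0.32437406416228776)), (np.float64(0.03953188063512153), np.float64(-1.831356055855782)), (np.float64(0.037072594650939344), np.float64(2.7840850979532483))]
```

Run:
```python
from h import *
np.set_printoptions(precision=4,suppress=True)
g=load('w5');P=np.array([onz(g,(110+u/3.75,20+v/3.75),.028) for u,v in((58,92),(205,30),(278,200),(133,253))])
print(P.mean(0),[(np.linalg.norm(P[i]-P[i-1]),np.arctan2(*(P[i]-P[i-1])[[1,0]])) for i in range(4)])
```

```text
[0.5789 0.0003 0.028 ] [(np.float64(0.03711891854827821), np.float64(1.2391325616865176)), (np.float64(0.03798833982829341), np.float64(-0.333886593857989)), (np.float64(0.038312093873836515), np.float64(-1.9052255728479208)), (np.float64(0.037903828115756655), np.float64(2.7762195678699717))]
```

Request:
apply_moves(
  commands=[
    [[-1,-0.019,0.163,0,0.015],[-1,-0.019,0.163,0,0.015],[-1,-0.019,0.163,0,0.015],[-1,-0.019,0.163,0,0],[-1,-0.019,0.163,0,0],[-1,-0.017,0.16,0,0],[-1,0,0,0,0],[-1,0,0,0,0],[-1,0,0,0,0]],
  ],
)

```text
t: 16.1
eef_pos: [0.5791, 0.0005, 0.2467]
ee_rot: [3.14, 0.001, -0.345]
force: [0.3, -0.0, 0.4]
width: 0.0875
gripper_force: 0.0
```

Run:
```python
from h import *
np.set_printoptions(precision=4,suppress=True)
f=grab('wrist','w10'); s=arm.get_state();print(s['eef_pos'],s['ee_rot'],s['width'])
hsv=cv2.cvtColor(f['image'],cv2.COLOR_BGR2HSV); p=proj(f,[.579,.002,.028])[0].astype(int); print(p,hsv[p[1],p[0]])
# bright top face only
m=((abs(hsv[...,0].astype(int)-hsv[p[1],p[0],0])<8)&(hsv[...,2]>.8*hsv[p[1],p[0],2])).astype(np.uint8)
m=cv2.morphologyEx(cv2.morphologyEx(m,cv2.MORPH_CLOSE,np.ones((5,5))),cv2.MORPH_OPEN,np.ones((5,5)))
n,l=cv2.connectedComponents(m); h=cv2.convexHull(cv2.findContours((l==l[p[1],p[0]]).astype(np.uint8),0,1)[0][0])
top=np.array([onz(f,q,.028)[:2] for q in h.reshape(-1,2)],np.float32)*1000; print('wood',cv2.minAreaRect(top))
```

```text
[0.5792 0.0003 0.2468] [ 3.1407  0.0011 -0.3451] 0.08790391823984785
[313 208] [ 13 148 124]
wood ((596.2406005859375, -11.348114013671875), (673.43408203125, 316.5815124511719), 70.25640869140625)
```

Run:
```python
from h import *
f=load('w10'); hsv=cv2.cvtColor(f['image'],cv2.COLOR_BGR2HSV)
m=((hsv[...,1]>100)&(hsv[...,2]>85)).astype(np.uint8); z=np.zeros_like(m); cv2.circle(z,(313,208),45,1,-1); m*=z
m=cv2.morphologyEx(m,cv2.MORPH_OPEN,np.ones((3,3)))
c=max(cv2.findContours(m,0,1)[0],key=cv2.contourArea)
top=np.array([onz(f,q,.028)[:2] for q in c.reshape(-1,2)],np.float32)*1000; print('wood',cv2.minAreaRect(top))
print(cv2.boundingRect(c))
```

```text
wood ((579.007568359375, 1.5756778717041016), (36.98590087890625, 38.27511978149414), 70.24214172363281)
(295, 189, 38, 39)
```

The wood block is at (0.579, 0.0016), its top measures 37 x 38 mm, and its yaw is -0.345, which matches the tool. I descend and grip.

Request:
apply_moves(
  commands=[
    [[-1,0,0.005,-0.2,0],[-1,0,0,-0.2,0],[-1,0,0,-0.2,0],[-1,0,0,-0.2,0],[-1,0,0,-0.15,0],[-1,0,0,-0.1,0],[-1,0,0,-0.02,0],[-1,0,0,0,0],[-1,0,0,0,0]],
  ],
)

```text
t: 17.05
eef_pos: [0.5803, 0.0018, 0.0346]
ee_rot: [-3.141, -0.001, -0.345]
force: [0.0, 0.3, 0.5]
width: 0.0878
gripper_force: 0.0
```

Request:
apply_moves(
  commands=[
    [[0.9,0,0,0,0],[0.9,0,0,0,0],[0.9,0,0,0,0],[0.9,0,0,0,0],[0.9,0,0,0,0],[0.9,0,0,0,0],[0.9,0,0,0,0],[0.9,0,0,0,0]],
  ],
  force=15,
)

```text
t: 17.85
eef_pos: [0.5794, 0.002, 0.0336]
ee_rot: [3.141, 0.0, -0.344]
force: [-0.5, -0.5, -0.1]
width: 0.0401
gripper_force: 15.0
```

Request:
apply_moves(
  commands=[
    [[0.9,0,0,0.15,0],[0.9,0,0,0.2,0],[0.9,0,0,0.15,0],[0.9,0.019,-0.164,0,0],[0.9,0.019,-0.164,0,0],[0.9,0.019,-0.164,0,0],[0.9,0.019,-0.164,0,0],[0.9,0.019,-0.164,0,0],[0.9,0.018,-0.162,0,0],[0.9,0,0,0,0],[0.9,0,0,-0.12,0],[0.9,0,0,-0.1,0]],
  ],
)

```text
t: 19.05
eef_pos: [0.602, -0.1946, 0.0891]
ee_rot: [-3.141, -0.001, -0.345]
force: [0.2, 0.1, -0.2]
width: 0.0399
gripper_force: 15.0
```

Request:
apply_moves(
  commands=[
    [[0.9,0,0,-0.03,0],[0.9,0,0,0,0],[0.9,0,0,0,0]],
  ],
)

```text
t: 19.35
eef_pos: [0.6026, -0.1943, 0.0843]
ee_rot: [3.142, -0.001, -0.344]
force: [0.5, 0.1, 0.3]
width: 0.0403
gripper_force: 15.0
```

Run:
```python
from h import *
f=grab('wrist','w11');g=grab('side','s11');e=grab('scene','c11')
s=arm.get_state();print(s['eef_pos'],s['ee_rot'],s['width'])
J=g['image'][130:220,250:370]; K=e['image'][205:295,170:290]
cv2.imwrite('pics/v11.png',np.hstack([cv2.resize(J,(400,300),interpolation=2),cv2.resize(K,(400,300),interpolation=2)]))
```

```text
[ 0.60272379 -0.19430534  0.08469698] [-3.14114851e+00 -1.71015244e-03 -3.44046328e-01] 0.03970473748465676
```

View pics/v11.png

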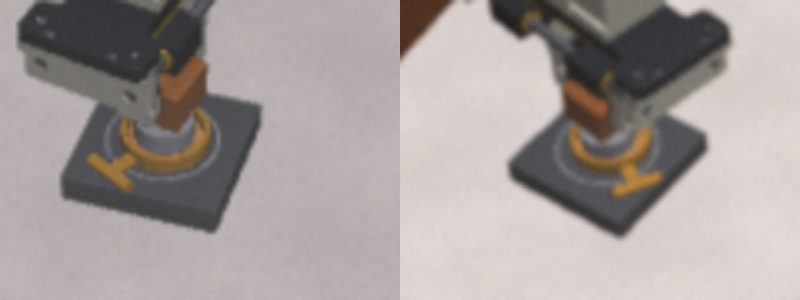

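Both crops show the wood block level and centred just above the disc. I lower it the last 9 mm.

Request:
apply_moves(
  commands=[
    [[0.9,0,0,-0.02,0],[0.9,0,0,-0.015,0],[0.9,0,0,-0.008,0],[0.9,0,0,0,0],[0.9,0,0,0,0],[0.9,0,0,0,0]],
  ],
)

```text
t: 20.1
eef_pos: [0.602, -0.1945, 0.0749]
ee_rot: [3.142, 0.0, -0.344]
force: [0.1, -0.3, -0.6]
width: 0.0398
gripper_force: 15.0
```

Request:
apply_moves(
  commands=[
    [[0.9,0,0,-0.005,0],[0.9,0,0,0,0],[0.9,0,0,0,0]],
  ],
)

```text
t: 20.4
eef_pos: [0.6022, -0.1945, 0.0746]
ee_rot: [-3.142, -0.001, -0.344]
force: [-1.6, 0.9, 6.0]
width: 0.0399
gripper_force: 15.0
```

Contact shows at 6 N, so I release and rise.

Request:
apply_moves(
  commands=[
    [[0.9,0,0,0.002,0],[0,0,0,0,0],[-0.5,0,0,0,0],[-1,0,0,0,0],[-1,0,0,0,0],[-1,0,0,0.1,0],[-1,0,0,0.2,0],[-1,0,0,0.2,0],[-1,0,0,0.2,0],[-1,0,0,0.17,0],[-1,0,0,0,0],[-1,0,0,0,0]],
  ],
)

```text
t: 21.6
eef_pos: [0.6023, -0.1943, 0.2492]
ee_rot: [-3.141, -0.002, -0.345]
force: [-0.1, -0.3, -1.0]
width: 0.0876
gripper_force: 0.0
```

Run:
```python
from h import *
np.set_printoptions(precision=4,suppress=True)
f=grab('wrist','w12');e=grab('scene','c12');g=grab('side','s12'); s=arm.get_state();print(s['eef_pos'],s['ee_rot'],s['width'])
hsv=cv2.cvtColor(f['image'],cv2.COLOR_BGR2HSV); p=proj(f,[.602,-.1945,.069])[0].astype(int); print(p,hsv[p[1],p[0]])
A=f['image'][p[1]-75:p[1]+75,p[0]-100:p[0]+100]; J=g['image'][130:220,250:370]
cv2.imwrite('pics/v12.png',np.hstack([cv2.resize(A,(400,300),interpolation=2),cv2.resize(J,(400,300),interpolation=2)]))
```

```text
[ 0.6013 -0.1943  0.2469] [ 3.1411  0.0023 -0.3445] 0.0878114828263234
[315 218] [ 13 152 126]
```

View pics/v12.png

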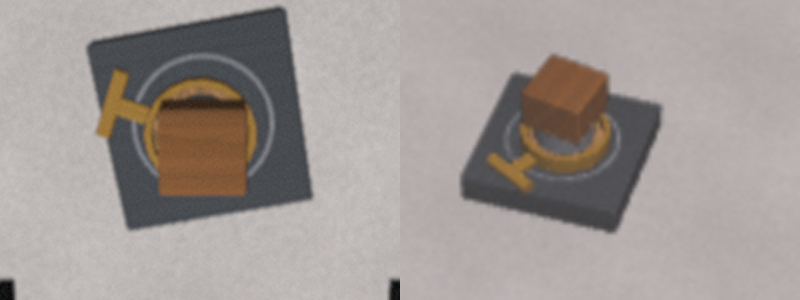

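The wood block stands square on the disc: its top centre is at (203,152) in the left half, within 2 px of the prediction. Now to the weight.

Request:
apply_moves(
  commands=[
    [[-1,-0.12,0.172,0,0],[-1,-0.12,0.172,0,0],[-1,-0.12,0.172,0,0],[-1,-0.12,0.172,0,0],[-1,-0.12,0.172,0,0],[-1,-0.12,0.172,0,0],[-1,0,0,0,0],[-1,0,0,0,0],[-1,0,0,0,0]],
  ],
)

```text
t: 22.65
eef_pos: [0.4582, 0.0117, 0.2479]
ee_rot: [3.141, 0.001, -0.344]
force: [0.3, -0.3, -0.2]
width: 0.0877
gripper_force: 0.0
```

Run:
```python
from h import *
np.set_printoptions(precision=4,suppress=True)
f=grab('wrist','w13'); s=arm.get_state();print(s['eef_pos'],s['ee_rot'])
hsv=cv2.cvtColor(f['image'],cv2.COLOR_BGR2HSV); p=proj(f,[.4572,.012,.03])[0].astype(int)
m=((hsv[...,1]>110)&(hsv[...,2]>60)).astype(np.uint8); z=np.zeros_like(m); cv2.circle(z,tuple(map(int,p)),60,1,-1); m*=z
m=cv2.morphologyEx(m,cv2.MORPH_OPEN,np.ones((3,3))); c=max(cv2.findContours(m,0,1)[0],key=cv2.contourArea)
wt=np.r_[circ(.023,0),circ(.023,.035),circ(.009,.057)]
print(p,cv2.boundingRect(c),fit(wt,[(f,cv2.convexHull(c))],(.457,.012,0.),False))
cv2.imwrite('pics/v13.png',cv2.resize(f['image'][p[1]-75:p[1]+75,p[0]-100:p[0]+100],(400,300)))
```

```text
[0.4583 0.0114 0.2478] [ 3.1407  0.0008 -0.3453]
[314 209] (294, 184, 45, 47) (array([0.4569, 0.0108, 0.    ]), array([0., 0.]), [0.8419909729613909])
```

View pics/v13.png

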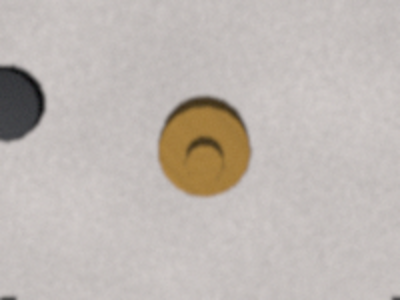

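Run:
```python
from h import *
f=load('w13'); print(onz(f,(316.2,209.2),.035),onz(f,(316.5,216.5),.057))
```

```text
[0.45782876 0.01003188 0.035     ] [0.45611697 0.01039917 0.057     ]
```

The weight is centred under the tool at about (0.457, 0.0105). I descend and grip its body.

Request:
apply_moves(
  commands=[
    [[-1,-0.006,-0.005,-0.2,0],[-1,0,0,-0.2,0],[-1,0,0,-0.2,0],[-1,0,0,-0.2,0],[-1,0,0,-0.15,0],[-1,0,0,-0.08,0],[-1,0,0,-0.03,0],[-1,0,0,0,0],[-1,0,0,0,0]],
  ],
)

```text
t: 23.6
eef_pos: [0.4575, 0.0108, 0.0369]
ee_rot: [-3.141, -0.001, -0.345]
force: [-0.1, 0.5, 0.3]
width: 0.088
gripper_force: 0.0
```

Request:
apply_moves(
  commands=[
    [[0.9,0,0,0,0],[0.9,0,0,0,0],[0.9,0,0,0,0],[0.9,0,0,0,0],[0.9,0,0,0,0],[0.9,0,0,0,0],[0.9,0,0,0,0],[0.9,0,0,0,0]],
  ],
  force=35,
)

```text
t: 24.4
eef_pos: [0.4571, 0.0112, 0.0365]
ee_rot: [-3.141, -0.0, -0.344]
force: [-1.3, 2.0, 2.2]
width: 0.0451
gripper_force: 35.0
```

Request:
apply_moves(
  commands=[
    [[0.9,0,0,0.08,0],[0.9,0,0,0.16,0],[0.9,0,0,0.2,0],[0.9,0,0,0.16,0],[0.9,0.09,-0.127,0,0],[0.9,0.09,-0.128,0,0],[0.9,0.09,-0.129,0,0],[0.9,0.091,-0.129,0,0],[0.9,0.091,-0.129,0,0],[0.9,0.091,-0.129,0,0],[0.9,0.091,-0.129,0,0],[0.9,0.091,-0.128,0,0]],
  ],
)

```text
t: 25.6
eef_pos: [0.601, -0.1956, 0.1544]
ee_rot: [3.141, 0.004, -0.345]
force: [0.1, 1.2, -5.8]
width: 0.0449
gripper_force: 35.0
```

Request:
apply_moves(
  commands=[
    [[0.9,0,0,0,0],[0.9,0,0,0,0],[0.9,0,0,-0.1,0],[0.9,0,0,-0.08,0],[0.9,0,0,0,0],[0.9,0,0,0,0]],
  ],
)

```text
t: 26.2
eef_pos: [0.6012, -0.1941, 0.1202]
ee_rot: [3.141, 0.001, -0.344]
force: [0.7, 0.2, -5.9]
width: 0.0449
gripper_force: 35.0
```

Run:
```python
from h import *
f=grab('wrist','w14');g=grab('side','s14');e=grab('scene','c14')
s=arm.get_state();print(s['eef_pos'],s['ee_rot'],s['width'],s['force'])
J=g['image'][100:220,230:390]; K=e['image'][185:305,150:310]
cv2.imwrite('pics/v14.png',np.hstack([cv2.resize(J,(400,300),interpolation=2),cv2.resize(K,(400,300),interpolation=2)]))
```

```text
[ 0.60237869 -0.19437884  0.12149275] [-3.14125183e+00 -1.53862903e-03 -3.43817118e-01] 0.04499304941715977 [ 0.43106401 -0.23999402 -6.35044997]
```

View pics/v14.png

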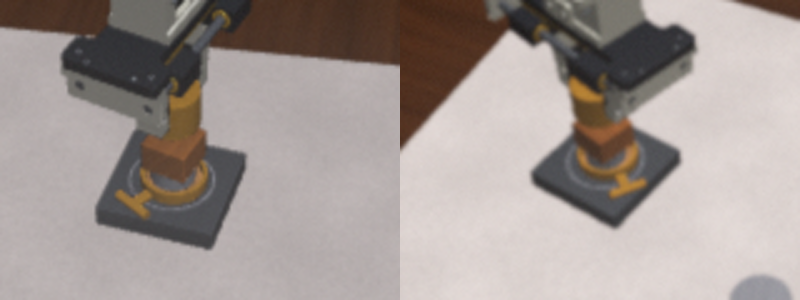

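Both views show the weight upright and centred above the wood. I lower it slowly, and will watch the force.

Request:
apply_moves(
  commands=[
    [[0.9,0,0,-0.025,0],[0.9,0,0,-0.02,0],[0.9,0,0,-0.015,0],[0.9,0,0,-0.006,0],[0.9,0,0,0,0],[0.9,0,0,0,0],[0.9,0,0,0,0]],
  ],
)

```text
t: 27.05
eef_pos: [0.602, -0.1947, 0.1073]
ee_rot: [-3.142, -0.0, -0.344]
force: [0.1, -0.2, -7.0]
width: 0.045
gripper_force: 35.0
```

Request:
apply_moves(
  commands=[
    [[0.9,0,0,-0.004,0],[0.9,0,0,0,0],[0.9,0,0,0,0]],
  ],
)

```text
t: 27.35
eef_pos: [0.6018, -0.1946, 0.1064]
ee_rot: [3.142, 0.0, -0.344]
force: [0.2, 0.5, -5.5]
width: 0.0455
gripper_force: 35.0
```

Request:
apply_moves(
  commands=[
    [[0.9,0,0,-0.003,0],[0.9,0,0,0,0],[0.9,0,0,0,0]],
  ],
)

```text
t: 27.65
eef_pos: [0.6018, -0.1946, 0.1057]
ee_rot: [3.142, 0.0, -0.344]
force: [0.1, 0.5, -5.9]
width: 0.0449
gripper_force: 35.0
```

Request:
apply_moves(
  commands=[
    [[0.9,0,0,-0.003,0],[0.9,0,0,0,0],[0.9,0,0,0,0]],
  ],
)

```text
t: 27.95
eef_pos: [0.602, -0.1947, 0.1056]
ee_rot: [3.142, -0.001, -0.344]
force: [-1.5, 0.7, -1.6]
width: 0.0452
gripper_force: 35.0
```

The load has started to transfer: the force fell from -5.9 to -1.6 N. I release and rise straight up.

Request:
apply_moves(
  commands=[
    [[0,0,0,0,0],[-0.5,0,0,0,0],[-1,0,0,0,0],[-1,0,0,0,0],[-1,0,0,0,0],[-1,0,0,0.1,0],[-1,0,0,0.2,0],[-1,0,0,0.2,0],[-1,0,0,0.2,0],[-1,0,0,0.1,0],[-1,0,0,0,0],[-1,0,0,0,0]],
  ],
)

```text
t: 29.15
eef_pos: [0.6018, -0.1945, 0.2654]
ee_rot: [-3.141, -0.001, -0.344]
force: [1.1, 1.2, -1.6]
width: 0.0878
gripper_force: 0.0
```

Run:
```python
from h import *
f=grab('wrist','w15');g=grab('side','s15');e=grab('scene','c15')
s=arm.get_state();print(s['eef_pos'],s['width'],s['force'],s['t'])
J=g['image'][100:220,230:390]; A=f['image'][130:310,200:440]
cv2.imwrite('pics/v15.png',np.hstack([cv2.resize(J,(400,300),interpolation=2),cv2.resize(A,(400,300),interpolation=2)]))
```

```text
[ 0.60126519 -0.1945164   0.26376443] 0.08780628662435891 [-0.18160877  0.28114947  0.41196294] 29.3
```

View pics/v15.png

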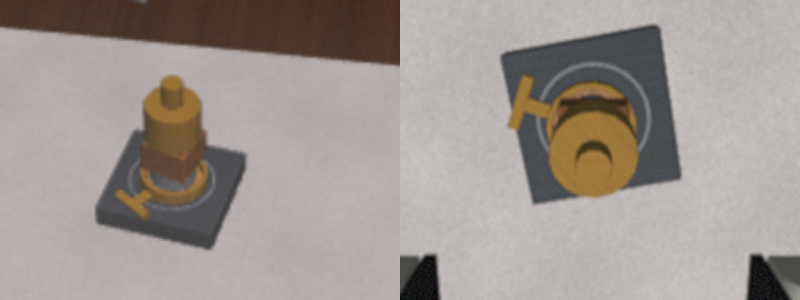

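The stack stands upright and centred: weight at (172,110) and wood at (173,155) in the left half. The gripper is clear, so I hand the job in.

```bash
python3 -c "
from station import arm
print(arm.job_done())"
```

```text
the job is handed in; nothing more can be done
None
```

I stacked the cup, small steel disc, wooden block and brass weight on the bench block in that order, each released and centred to within about 3 mm by my measurements, and handed the job in at about 29 s; the hand-in returned no verdict.

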